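Slide a locked specimen carriage home on its viewing stage

TASK

With closed fingertips press the broad lock button on the specimen carriage and hold it down while you push the carriage along its rails, until it is fully home against the end stop over at the light window. Then let go so that the button springs up and locks the carriage there. Grasp and lift nothing, and leave the vials, bottle, dish and tweezers round the stage where they stand.

Things in the scene. Friction and masses are not known exactly. Their poses are not given: they have to be found in the camera images.
- stage_base: Fixed low viewing stage: metal base plate 124 mm wide, 352 mm long, 12 mm thick, with two steel guide rails. Origin on the worktop (z = 0), near the plate's middle. Its +y axis is the level direction in which the carriage slides to the end stop; x runs across the stage, z up. At the +y end stands the end stop, near it a white round light window; the block at the -y end is only 26 mm high.
- end_stop (a point): The end stop is a grey block across the stage, 112 mm wide and 12 mm thick, top 46 mm above the worktop. This point: middle of the top edge of its inner face, 167 mm along +y from the stage's origin. Axes as the stage's.
- carriage (a joint): How far the white carriage stands from its rear end, m: 0 at the rear, 0.160 fully home at the end stop; it starts locked in the notch at 0.030. Unlocked it needs 2 to 4 N to move and stays where left. With the lock button up it is locked in one of the notches at 0, 10, ... 160 mm (about 1 mm play). It is 112 mm wide, 161 mm long: at the rear (-y) a low deck, top 35 mm above the worktop, with the button; ahead the dish holder.
- holder_wall (a point): Middle of the top edge of the upright rear wall of the carriage's square dish holder, 55 mm above the worktop; it moves with the carriage, 21 mm ahead (+y) of the lock button's centre, 18 mm higher than the fully pressed button and 112 mm wide: a finger on the button can push against it. The holder is 104 mm long and holds a fixed covered petri dish, top 61 mm above the worktop. Axes as the stage's.
- lock_button (a joint): How far the lock button is pressed down, m: 0 up (locked), 0.008 fully down. Springs back: 3 N to start, 7 N fully down. The carriage is free when it is pressed at least 5 mm. Let go between two notches, it may stay part-way down until the carriage reaches a notch.
- button_top (a point): Centre of the top of the lock button, a plain grey ribbed key across the deck: 92 mm across the stage (x), 34 mm along it (y). Up, its top is 45 mm above the worktop and 10 mm above the deck; fully pressed 37 mm above the worktop. The point moves with button and carriage; axes as the stage's. Behind the button (-y) nothing stands on the deck.
- vial_a: Bystander, loose: screw-cap specimen vial, 22 mm across, 60 mm tall. Origin at the centre of its underside.
- vial_b: Bystander, loose: screw-cap specimen vial with dark cap, 22 mm across, 60 mm tall. Origin at the centre of its underside.
- cover_dish: Bystander, loose: empty covered petri dish lying on the worktop, 90 mm across, 16 mm tall. Origin at the centre of its underside.
- dropper: Bystander, loose: brown dropper bottle, 33 mm across, 102 mm tall. Origin at the centre of its underside.
- oil_vial: Bystander, loose: screw-cap specimen vial, 22 mm across, 60 mm tall. Origin at the centre of its underside.
- forceps: Bystander, loose: steel tweezers lying flat, 123 x 13 x 6 mm. Origin at the centre of its underside.

How it is judged:
By the outcome, as a careful person would: the job done as asked, in the order asked, and still so for the second after the job is handed in, with the robot touching nothing.
It also fails if it takes over 35 s, if anything falls off the work surface, if the arm or the gripper's body presses on something with over 40 N, if the wrist force passes 120 N, or if a joint passes its speed limit or range.

ROBOT

A 6-joint arm with a two-finger parallel gripper is mounted at the origin on a cart in front of the work surface, level with it; the furniture and walls round the work are solid. World frame = base frame: x ahead of the robot, y to its left, z up, the work surface at z = 0. Lengths are in m, angles in degrees, forces in N, time in s.
With the tool pointing down it reaches from about 0.375 to 0.825 m from the base axis. Payload 5.5 kg.
Tool frame: the origin (TCP) lies at the very end of the fingers, on their centre line; the grasp point (between the pads) lies 19 mm behind it; z points along the fingers, y is the line along which they close (so a half turn about z gives the same grasp; the last joint's range is limited). The gripper opens to 85 mm and grips with 20 to 120 N. Pads are 22 mm wide; open, the fingers measure 114 mm over their backs; the gripper's body (76 mm by 85 mm) begins 54 mm behind the grasp point. The pads swing forward as they close: fully open they stand 13 mm farther back than shut.
Start: joints at [70.932, 17.962, -2.699, 69.339, 0, 90], TCP at [0.196, 0.567, 0.21] pointing down, gripper open.
Joint ranges: [-152.73, 152.73], [-39.44, 99.34], [-58.76, 71.6], [-118.89, 123.64], [-81.53, 83.1], [-180, 180]. Speed limits (degrees/s): [136.94, 136.94, 172.46, 180, 180, 180].

INTERFACE

Orientations are given as a 3x3 rotation matrix whose columns are the frame's x, y, z axes.
In Python, from bench import * gives the robot as it stands. The module is installed in compiled form; this text tells all that it offers.
- The arm moves only by the tool jog_arm, never from a script. Its argument "deltas" is a list of rows, each an object with "hand": the finger opening in mm, from 0 to 85.4; "offset": the shift along the tool's x, y, z in mm, a list of three; "angular": the turn, a rotation vector about the tool's x, y, z in rad, a list of three. In form: [{"hand": hand, "offset": [dx, dy, dz], "angular": [rx, ry, rz]}, ...]. A call has exactly 10 rows; each row is the pose to reach, as a shift and turn from the pose commanded when the call began, along the tool's axes at that moment; what a row does not reach only later rows make up. A row lasts 1/8 s, in which the tool goes at most 62.5 mm and 10.7 degrees, less where a joint would pass 70% of its speed; a pose out of reach is approached as far as the arm can. A call with a gripper value outside its range is refused whole. The fingers move at their own pace and stop on an object; the grip force is fixed at half the most. Time passes only in rows, so rows that repeat a pose let the fingers close, or fill a call up. It gives the time, the measured TCP pose, the force, the opening and the grip force at its end, in the units of the state.
- sense(): the state, without advancing time (a new reading comes with each control period).
- read_camera(name): name is "scene" or "top"; returns the picture (384x512x3 uint8, red, green, blue); there is no depth.
- calibration(name): a dict with "K" (3x3 intrinsics, pixels), "R" (3x3) and "t" (3): a world point X has camera coordinates R X + t. Camera axes: x right, y down, z forward; pixel columns grow to the right and rows downward; lengths in m; the calibration is good to about 2 mm. A picture is of the moment at which its call begins. calibration takes no time and is no camera call.
- finish_job(): hands the job in; it is judged then, once.
The state is a dict: "time": time; "joint_positions": joint angles; "joint_vel": joint speeds; "joint_efforts": joint torques, N m; "position": TCP position; "tcp_rot": TCP orientation; "wrist_force": force on the tool from outside, world axes, zero at the start; "torque": the same for the moment, N m; "width": opening from 0.0 (shut) to 1.0 (fully open); "finger_force": force on a finger pad.
Only numpy, scipy, OpenCV 4.12 (cv2) and the standard library are available. Lean on these libraries where they do the work, as an engineer would, in place of code of your own. Each camera call takes 0.05 s, during which the arm holds its last target. There are 200 camera calls.

## Working session

There is one attempt and no reset: what is moved stays moved. The work goes in short steps, Python scripts to look and compute and a tool call to move; the robot and the scene stay as the last step left them, time stands still between calls to the robot, and variables do not carry over. Pictures are saved under pics/ and viewed, at most 13 in all, crops included, and the job is handed in when it is done.

Besides the shell and the picture viewer there is one more tool, called after ">>>" as name([rows], argument=value, ...), one row to a line, values as JSON. jog_arm: Moves the arm, as the interface text tells. Its arguments: {"type":"object","properties":{"deltas":{"type":"array"}},"required":["deltas"]}

```bash
mkdir -p pics
python3 - <<'E'
from bench import *
import cv2,numpy as np
for n in("scene","top"):
    im=read_camera(n); cv2.imwrite(f"pics/{n}0.png",im[:,:,::-1])
    c=calibration(n); print(n,np.round(c["K"],1).tolist(),np.round(c["R"],3).tolist(),np.round(c["t"],3))
s=sense();print(s["time"],s["position"],np.round(s["tcp_rot"],3).tolist(),s["wrist_force"])
E
```

```text
scene [[466.5, 0.0, 251.3], [0.0, 466.5, 186.6], [0.0, 0.0, 1.0]] [[-0.817, -0.577, -0.006], [-0.4, 0.574, -0.715], [0.416, -0.582, -0.699]] [0.276 0.384 0.558]
top [[419.2, 0.0, 258.8], [0.0, 419.2, 189.3], [0.0, 0.0, 1.0]] [[-0.001, -1.0, -0.015], [-0.984, 0.004, -0.179], [0.179, 0.015, -0.984]] [-0.221  0.527  0.823]
0.1 [0.19582764 0.56655153 0.20892692] [[-0.945, 0.327, -0.0], [0.327, 0.945, -0.001], [-0.0, -0.002, -1.0]] [ 0.40315891 -0.60781669 -0.0035906 ]
```

View pics/top0.png

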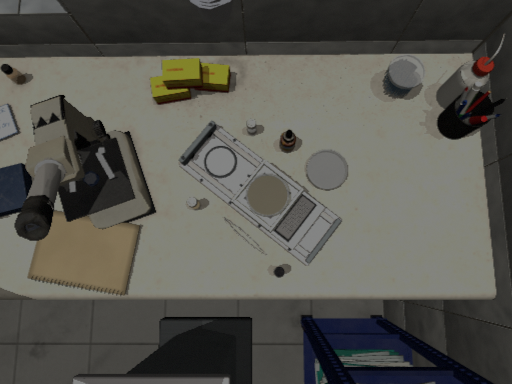

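View pics/scene0.png

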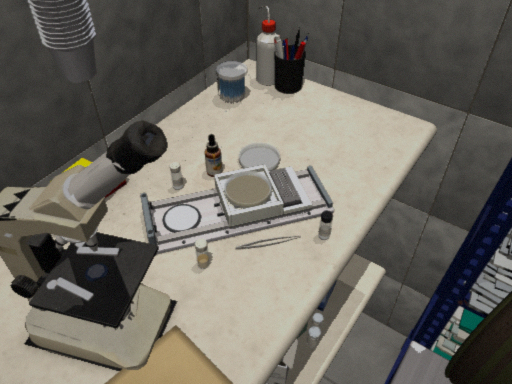

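The top view shows the button at about (295,216), the end stop at (198,144), the window at (221,162), the dish at (268,195) and the bystanders round the stage. Next I'll segment the button and get its position.

```bash
cat > h.py <<'E'
from bench import *
import cv2,numpy as np
def ray(n,uv,z):
    c=calibration(n);K,R,t=(np.array(c[k]) for k in("K","R","t"))
    C=-R.T@t; d=R.T@np.linalg.inv(K)@np.array([uv[0],uv[1],1.])
    return C+d*(z-C[2])/d[2]
def big(mask):
    cs,_=cv2.findContours(mask.astype(np.uint8),cv2.RETR_EXTERNAL,cv2.CHAIN_APPROX_NONE)
    return sorted(cs,key=cv2.contourArea,reverse=True)
E
python3 - <<'E'
from h import *
im=cv2.imread("pics/top0.png")
cv2.imwrite("pics/crop0.png",cv2.resize(im[110:290,170:360],None,fx=4,fy=4,interpolation=cv2.INTER_CUBIC)[:600])
g=cv2.cvtColor(im,cv2.COLOR_BGR2GRAY).astype(int)
print(g[216,280:312],g[196:236,295])
sub=np.zeros_like(g,bool);sub[180:250,262:325]=1
for th in(110,125,140):
    m=cv2.morphologyEx(((g<th)&sub).astype(np.uint8),cv2.MORPH_OPEN,np.ones((3,3)))
    m=cv2.morphologyEx(m,cv2.MORPH_CLOSE,np.ones((3,3)))
    for c in big(m)[:2]:
        r=cv2.minAreaRect(c);P=np.array([ray("top",p,.045)[:2] for p in cv2.boxPoints(r)])
        print(th,np.round(r[0],1),np.round(P.mean(0),4),np.round(np.linalg.norm(np.diff(P,axis=0),axis=1),4),np.round(P,4).tolist())
for n,uv,z in(("top",(198,144),.046),("top",(221,162),.014),("top",(268,195),.061),("scene",(286,188),.045)):
    print(n,uv,np.round(ray(n,uv,z),4))
E
```

```text
[131 132 108  70  55  41  66  89  91  94  89  87  90  92  93  88  94  91
  79  84  88  91  96  94  92  79  48  45  96 126 132 132] [126 132 132 123  79  65  39  34  54  73  88  89  85  88  81  86  86  89
  81  86  88  96  82  87  88  98  94  88  85  99  96  91  93  80  57  41
  64 114 126 132]
110 [281.  203.2] [ 0.4981 -0.2674] [0.1122 0.1215 0.1103] [[0.4912, -0.1861], [0.5802, -0.2545], [0.5037, -0.3489], [0.4175, -0.2802]]
110 [320.3 243.8] [ 0.4143 -0.346 ] [0.0316 0.0138 0.0316] [[0.4052, -0.3312], [0.4311, -0.3493], [0.4233, -0.3607], [0.3975, -0.3426]]
125 [281.3 203.2] [ 0.4981 -0.2681] [0.1161 0.1225 0.1141] [[0.4894, -0.1853], [0.5819, -0.2555], [0.5054, -0.3511], [0.4158, -0.2804]]
125 [316.  184.5] [ 0.5364 -0.3404] [0.0332 0.019  0.033 ] [[0.546, -0.3241], [0.5459, -0.3573], [0.5269, -0.3567], [0.527, -0.3237]]
140 [293.  214.5] [ 0.4751 -0.2918] [0.1287 0.142  0.125 ] [[0.5464, -0.2285], [0.5459, -0.3573], [0.4039, -0.3532], [0.4041, -0.2282]]
top (198, 144) [ 0.6246 -0.0932  0.046 ]
top (221, 162) [ 0.5931 -0.1391  0.014 ]
top (268, 195) [ 0.512  -0.2407  0.061 ]
scene (286, 188) [ 0.4604 -0.2885  0.045 ]
```

View pics/crop0.png

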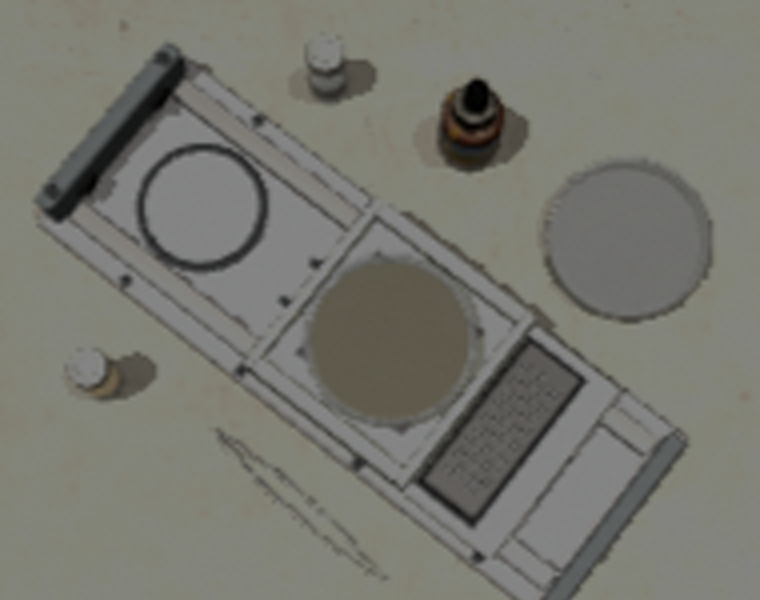

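The crop shows the button's corners at crop (535,340), (585,378), (473,523) and (418,480). The end stop's inner top edge runs from (185,62) to (62,215), and the plate's long edges are clear.

Run:
```python
from h import *
f=lambda u,v,z:ray("top",(170+u/4-.375,110+v/4-.375),z)[:2]
B=np.array([f(*p,.045) for p in((535,340),(585,378),(473,523),(418,480))]);b=B.mean(0)
print("button",b,np.linalg.norm(np.diff(B,axis=0),axis=1))
W=np.array([f(525,325,.055),f(400,487,.055)]);print("wall",W.mean(0),np.linalg.norm(W[0]-W[1]))
E=np.array([f(185,62,.046),f(62,215,.046)]);e=E.mean(0);print("stop",e,np.linalg.norm(E[0]-E[1]))
l1=f(40,215,.012)-f(505,570,.012);l2=f(205,65,.012)-f(690,435,.012)
for n,d in(("eb",e-b),("l1",l1),("l2",l2),("We perp",None),("l",l1/np.linalg.norm(l1)+l2/np.linalg.norm(l2))):
    if d is None: x=W[0]-W[1]; d=np.array([-x[1],x[0]]);d*=np.sign(d[0])
    print(n,np.linalg.norm(d),np.degrees(np.arctan2(d[1],d[0])))
for n,p,z in(("dish",(388,340),.061),("dropper",(475,95),.1),("vial1",(326,50),.06),("vial2",(88,365),.06),("coverdish",(630,240),.016),("forc1",(220,430),.005),("forc2",(382,577),.005)):print(n,f(*p,z))
print("vial3",ray("top",(279,272),.06))
```

```text
button [ 0.46877227 -0.29666212] [0.03215155 0.09431017 0.03524831]
wall [ 0.48009063 -0.27585161] 0.10461340098429799
stop [ 0.62432427 -0.09881336] 0.10480705011898526
eb 0.25167550083632784 51.82497836550728
l1 0.3156238826967678 52.48326865739373
l2 0.3324991586860136 51.58173095458013
We perp 0.10461340098429799 52.0445981537094
l 1.9999381043267044 52.03249980598693
dish [ 0.51281365 -0.23796315]
dropper [ 0.62940309 -0.28155929]
vial1 [ 0.66737675 -0.20614067]
vial2 [ 0.50068267 -0.08555909]
coverdish [ 0.57457146 -0.3688026 ]
forc1 [ 0.47361311 -0.14778621]
forc2 [ 0.39546449 -0.23442795]
vial3 [ 0.35872789 -0.26158377  0.06      ]
```

Run:
```python
from h import *
def tri(a,b):
    P=[]
    for n in("top","scene"):
        c=calibration(n);P.append(np.array(c["K"])@np.c_[c["R"],c["t"]])
    X=cv2.triangulatePoints(*P,np.array(a,float),np.array(b,float)).ravel();return X[:3]/X[3]
for a,b in(((35,218),(152,140)),((155,212),(175,303)),((48,152),(62,185)),((30,232),(163,150))):
    X=tri(a,b);print(a,np.round(X,3),np.hypot(*X[:2]))
for uv in((155,212),(92,226),(60,205)):print(uv,ray("top",uv,.03))
for z in(.2,.3,.4):print(z,ray("top",(35,235),z))
```

```text
(35, 218) [0.424 0.041 0.397] 0.42558031253252343
(155, 212) [0.486 0.003 0.005] 0.48575139941340256
(48, 152) [0.535 0.083 0.308] 0.5409626737192432
(30, 232) [0.406 0.046 0.396] 0.4087779464591708
(155, 212) [ 0.48197948 -0.00386703  0.03      ]
(92, 226) [0.45294838 0.12701434 0.03      ]
(60, 205) [0.49748357 0.19811286 0.03      ]
0.2 [0.42213918 0.15148176 0.2       ]
0.3 [0.41488188 0.09627666 0.3       ]
0.4 [0.40762459 0.04107157 0.4       ]
```

The microscope's eyepiece stands at about (0.42, 0.04, 0.40), right in the swing path. I'll lift over it, close the fingers, then swing across.

>>> jog_arm([
  {"hand":0,"offset":[0,0,-60],"angular":[0,0,0]},
  {"hand":0,"offset":[0,0,-120],"angular":[0,0,0]},
  {"hand":0,"offset":[0,0,-180],"angular":[0,0,0]},
  {"hand":0,"offset":[0,0,-240],"angular":[0,0,0]},
  {"hand":0,"offset":[0,0,-310],"angular":[0,0,0]},
  {"hand":0,"offset":[-54,-30,-310],"angular":[0,0,0.11]},
  {"hand":0,"offset":[-108,-60,-310],"angular":[0,0,0.22]},
  {"hand":0,"offset":[-162,-90,-310],"angular":[0,0,0.33]},
  {"hand":0,"offset":[-216,-122,-310],"angular":[0,0,0.44]},
  {"hand":0,"offset":[-269,-153,-310],"angular":[0,0,0.54]},
])

```text
time: 1.35
position: [0.4012, 0.3329, 0.5194]
tcp_rot: [[-0.64, 0.768, -0.0], [0.768, 0.64, -0.0], [-0.0, -0.0, -1.0]]
wrist_force: [1.1, 0.3, 0.1]
width: -0.001
finger_force: 0.0
```

>>> jog_arm([
  {"hand":0,"offset":[-59,-23,0],"angular":[0,0,0.14]},
  {"hand":0,"offset":[-118,-46,0],"angular":[0,0,0.28]},
  {"hand":0,"offset":[-176,-69,0],"angular":[0,0,0.42]},
  {"hand":0,"offset":[-235,-92,0],"angular":[0,0,0.56]},
  {"hand":0,"offset":[-290,-115,0],"angular":[0,0,0.7]},
  {"hand":0,"offset":[-335,-155,0],"angular":[0,0,0.84]},
  {"hand":0,"offset":[-375,-195,0],"angular":[0,0,0.98]},
  {"hand":0,"offset":[-420,-240,0],"angular":[0,0,1.12]},
  {"hand":0,"offset":[-470,-290,0],"angular":[0,0,1.25]},
  {"hand":0,"offset":[-528,-346,0],"angular":[0,0,1.358]},
])

```text
time: 2.6
position: [0.4759, -0.2668, 0.5195]
tcp_rot: [[0.616, 0.788, -0.0], [0.788, -0.616, 0.0], [0.0, -0.0, -1.0]]
wrist_force: [1.3, -0.0, 0.8]
width: -0.003
finger_force: 0.0
```

>>> jog_arm([
  {"hand":0,"offset":[0,0,60],"angular":[0,0,0]},
  {"hand":0,"offset":[0,0,120],"angular":[0,0,0]},
  {"hand":0,"offset":[0,0,180],"angular":[0,0,0]},
  {"hand":0,"offset":[0,0,240],"angular":[0,0,0]},
  {"hand":0,"offset":[0,0,300],"angular":[0,0,0]},
  {"hand":0,"offset":[0,0,350],"angular":[0,0,0]},
  {"hand":0,"offset":[0,0,390],"angular":[0,0,0]},
  {"hand":0,"offset":[0,0,420],"angular":[0,0,0]},
  {"hand":0,"offset":[0,0,420],"angular":[0,0,0]},
  {"hand":0,"offset":[0,0,420],"angular":[0,0,0]},
])

```text
time: 3.85
position: [0.4771, -0.2652, 0.1007]
tcp_rot: [[0.613, 0.79, 0.001], [0.79, -0.613, -0.0], [0.0, 0.001, -1.0]]
wrist_force: [-0.3, -1.1, 1.0]
width: -0.002
finger_force: 0.0
```

Run:
```python
from h import *
im=read_camera("scene")[:,:,::-1]
cv2.imwrite("pics/s1.png",cv2.resize(im[100:280,130:350],None,fx=3,fy=3,interpolation=cv2.INTER_CUBIC))
s=sense();p=s["position"];print(p,s["wrist_force"],s["joint_positions"])
u=np.array([.6157,.788]);d=p[:2]-np.array([.46877,-.29666]);print("along,across",d@u,d@[u[1],-u[0]])
```

```text
[ 0.47750691 -0.26547027  0.10121851] [ 0.34822882 -0.14950741 -0.59621362] [-2.90708808e+01  1.60600508e+01 -1.99939439e+01  5.38219947e+01
 -1.57736836e-03  9.87451018e+01]
along,across 0.029956824652110203 -0.012318835578244819
```

View pics/s1.png

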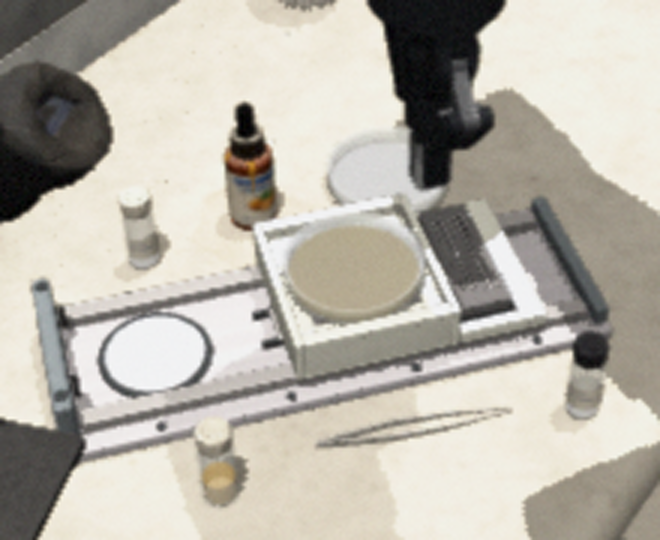

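The fingertip is ahead of and beside the button, over the holder wall, because the last move was clipped. I'll correct 27 mm back and 12 mm across, then come down to just above the button.

>>> jog_arm([
  {"hand":0,"offset":[-14,6,0],"angular":[0,0,0]},
  {"hand":0,"offset":[-27,12,0],"angular":[0,0,0]},
  {"hand":0,"offset":[-27,12,15],"angular":[0,0,0]},
  {"hand":0,"offset":[-27,12,30],"angular":[0,0,0]},
  {"hand":0,"offset":[-27,12,42],"angular":[0,0,0]},
  {"hand":0,"offset":[-27,12,50],"angular":[0,0,0]},
  {"hand":0,"offset":[-27,12,50],"angular":[0,0,0]},
  {"hand":0,"offset":[-27,12,50],"angular":[0,0,0]},
  {"hand":0,"offset":[-27,12,50],"angular":[0,0,0]},
  {"hand":0,"offset":[-27,12,50],"angular":[0,0,0]},
])

```text
time: 5.15
position: [0.4697, -0.2938, 0.0501]
tcp_rot: [[0.613, 0.79, 0.001], [0.79, -0.613, -0.0], [0.0, 0.001, -1.0]]
wrist_force: [1.2, 0.2, 0.2]
width: -0.002
finger_force: 0.0
```

Run:
```python
from h import *
im=read_camera("scene")[:,:,::-1]
cv2.imwrite("pics/s2.png",cv2.resize(im[130:230,200:350],None,fx=5,fy=5,interpolation=cv2.INTER_CUBIC))
```

```text
(no output)
```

View pics/s2.png

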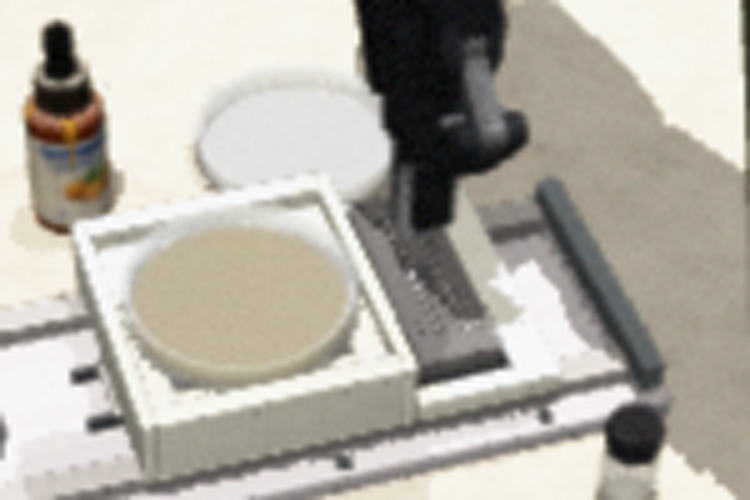

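The fingertips show at crop (430,222), which looks off towards the far side of the button. I'll check by projecting into both views.

Run:
```python
from h import *
def proj(n,X):
    c=calibration(n);return cv2.projectPoints(np.array([X],float),cv2.Rodrigues(np.array(c["R"]))[0],np.array(c["t"]),np.array(c["K"]),None)[0].ravel()
u=np.array([.6157,.788]);v=np.array([u[1],-u[0]]);b=np.array([.46877,-.29666])
im=read_camera("scene")[:,:,::-1].copy()
q=lambda X:np.round((proj("scene",X)-[200,130])*5)
print("tcp",q([*sense()["position"]]))
for s,t in((1,1),(1,-1),(-1,-1),(-1,1),(0,0)):print(s,t,q([*(b+s*.017*u+t*.046*v),.045]))
im=read_camera("top")[:,:,::-1]
cv2.imwrite("pics/t2.png",cv2.resize(im[170:270,240:360],None,fx=5,fy=5,interpolation=cv2.INTER_CUBIC))
```

```text
tcp [417. 263.]
1 1 [343. 200.]
1 -1 [421. 361.]
-1 -1 [508. 342.]
-1 1 [424. 183.]
0 0 [423. 269.]
```

View pics/t2.png

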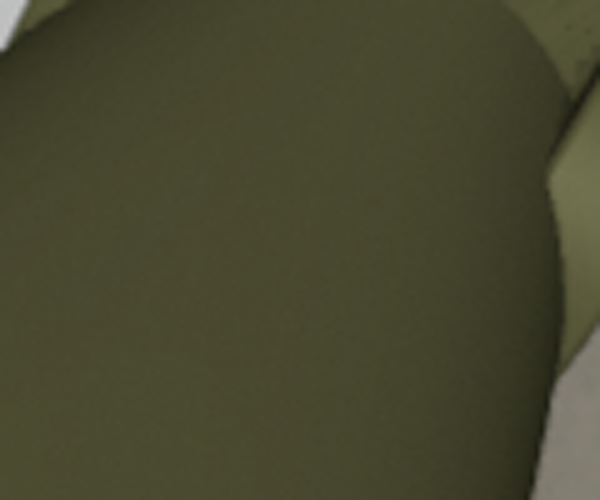

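The projected button corners match the picture, and the TCP projects to the button's centre. The top view only shows the arm covering the stage. Pressing now.

>>> jog_arm([
  {"hand":0,"offset":[0,0,3],"angular":[0,0,0]},
  {"hand":0,"offset":[0,0,5],"angular":[0,0,0]},
  {"hand":0,"offset":[0,0,7],"angular":[0,0,0]},
  {"hand":0,"offset":[0,0,9],"angular":[0,0,0]},
  {"hand":0,"offset":[0,0,11],"angular":[0,0,0]},
  {"hand":0,"offset":[0,0,12],"angular":[0,0,0]},
  {"hand":0,"offset":[0,0,12.5],"angular":[0,0,0]},
  {"hand":0,"offset":[0,0,12.5],"angular":[0,0,0]},
  {"hand":0,"offset":[0,0,12.5],"angular":[0,0,0]},
  {"hand":0,"offset":[0,0,12.5],"angular":[0,0,0]},
])

```text
time: 6.55
position: [0.4695, -0.2936, 0.0373]
tcp_rot: [[0.613, 0.79, 0.0], [0.79, -0.613, -0.0], [0.0, 0.0, -1.0]]
wrist_force: [0.6, -0.4, -0.2]
width: -0.0
finger_force: 0.0
```

No force at z = 0.037, so the fingers aren't touching the button. I'll look again.

Run:
```python
from h import *
im=read_camera("scene")[:,:,::-1]
cv2.imwrite("pics/s3.png",cv2.resize(im[130:230,230:330],None,fx=6,fy=6,interpolation=cv2.INTER_CUBIC))
s=sense();print(s["position"],s["wrist_force"],s["torque"],s["width"],s["finger_force"],s["joint_efforts"])
```

```text
[ 0.46943664 -0.29360902  0.0372448 ] [ 0.03882403 -0.75884825  0.20990252] [0.00559019 0.00250714 0.04262635] 0.000462477446332008 0.0 [-9.82367237e-04 -5.13555872e+01  2.87461585e+01  6.32126521e-04
  1.84799615e-04 -3.06373875e-05]
```

View pics/s3.png

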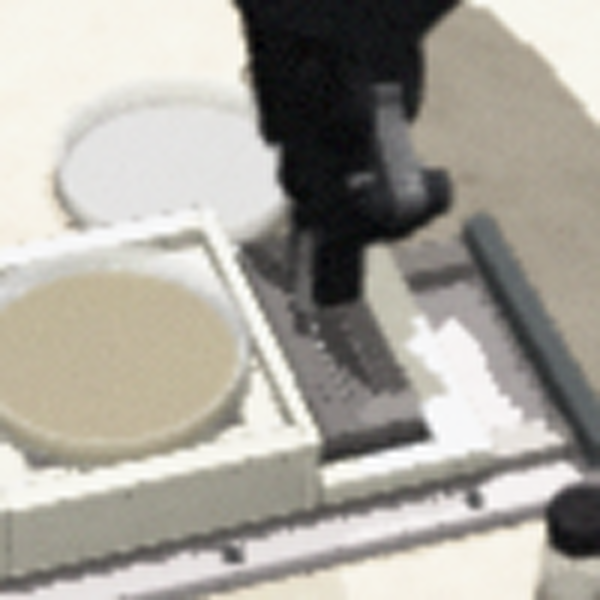

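The fingertips at crop (335,300) still hang above the button, roughly 1–2 cm higher than the reported TCP. I'll go down in small guarded steps and watch the force.

>>> jog_arm([
  {"hand":0,"offset":[0,0,0.6],"angular":[0,0,0]},
  {"hand":0,"offset":[0,0,1.2],"angular":[0,0,0]},
  {"hand":0,"offset":[0,0,1.8],"angular":[0,0,0]},
  {"hand":0,"offset":[0,0,2.4],"angular":[0,0,0]},
  {"hand":0,"offset":[0,0,3],"angular":[0,0,0]},
  {"hand":0,"offset":[0,0,3.6],"angular":[0,0,0]},
  {"hand":0,"offset":[0,0,4.2],"angular":[0,0,0]},
  {"hand":0,"offset":[0,0,5],"angular":[0,0,0]},
  {"hand":0,"offset":[0,0,5],"angular":[0,0,0]},
  {"hand":0,"offset":[0,0,5],"angular":[0,0,0]},
])

```text
time: 7.85
position: [0.4695, -0.2936, 0.0322]
tcp_rot: [[0.613, 0.79, 0.0], [0.79, -0.613, -0.0], [0.0, 0.0, -1.0]]
wrist_force: [-0.8, -0.7, 0.6]
width: -0.001
finger_force: 0.0
```

>>> jog_arm([
  {"hand":0,"offset":[0,0,0.6],"angular":[0,0,0]},
  {"hand":0,"offset":[0,0,1.2],"angular":[0,0,0]},
  {"hand":0,"offset":[0,0,1.8],"angular":[0,0,0]},
  {"hand":0,"offset":[0,0,2.4],"angular":[0,0,0]},
  {"hand":0,"offset":[0,0,3],"angular":[0,0,0]},
  {"hand":0,"offset":[0,0,3.6],"angular":[0,0,0]},
  {"hand":0,"offset":[0,0,4.2],"angular":[0,0,0]},
  {"hand":0,"offset":[0,0,5],"angular":[0,0,0]},
  {"hand":0,"offset":[0,0,5],"angular":[0,0,0]},
  {"hand":0,"offset":[0,0,5],"angular":[0,0,0]},
])

```text
time: 9.1
position: [0.4694, -0.2936, 0.0272]
tcp_rot: [[0.613, 0.79, 0.0], [0.79, -0.613, -0.0], [-0.0, 0.0, -1.0]]
wrist_force: [-0.6, 0.3, -0.2]
width: -0.004
finger_force: 0.0
```

>>> jog_arm([
  {"hand":0,"offset":[0,0,0.5],"angular":[0,0,0]},
  {"hand":0,"offset":[0,0,1],"angular":[0,0,0]},
  {"hand":0,"offset":[0,0,1.5],"angular":[0,0,0]},
  {"hand":0,"offset":[0,0,2],"angular":[0,0,0]},
  {"hand":0,"offset":[0,0,2.5],"angular":[0,0,0]},
  {"hand":0,"offset":[0,0,3],"angular":[0,0,0]},
  {"hand":0,"offset":[0,0,3.5],"angular":[0,0,0]},
  {"hand":0,"offset":[0,0,4],"angular":[0,0,0]},
  {"hand":0,"offset":[0,0,4],"angular":[0,0,0]},
  {"hand":0,"offset":[0,0,4],"angular":[0,0,0]},
])

```text
time: 10.35
position: [0.4694, -0.2936, 0.0234]
tcp_rot: [[0.613, 0.79, 0.0], [0.79, -0.613, -0.0], [0.0, 0.0, -1.0]]
wrist_force: [-1.8, 0.8, 2.4]
width: -0.003
finger_force: 1.3
```

Run:
```python
from h import *
im=read_camera("scene")[:,:,::-1]
cv2.imwrite("pics/s4.png",cv2.resize(im[150:210,250:320],None,fx=8,fy=8,interpolation=cv2.INTER_CUBIC))
s=sense();print(s["position"],s["wrist_force"],s["torque"])
```

```text
[ 0.46941579 -0.29358439  0.02332794] [-0.58546076  0.05846855  1.83343068] [0.11084212 0.14748077 0.02900602]
```

View pics/s4.png

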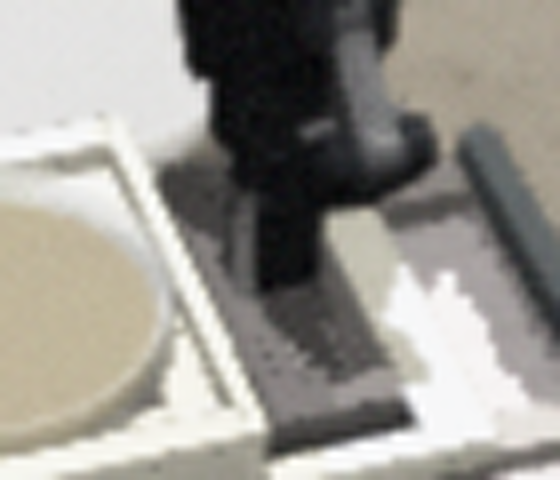

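The fingertips now touch the button at reported z of about 0.0235, so the real tip is some 21 mm above the reported TCP. The picture shows them on the button at crop (285,285). Pressing about 7.5 mm more.

>>> jog_arm([
  {"hand":0,"offset":[0,0,1],"angular":[0,0,0]},
  {"hand":0,"offset":[0,0,2],"angular":[0,0,0]},
  {"hand":0,"offset":[0,0,3],"angular":[0,0,0]},
  {"hand":0,"offset":[0,0,4],"angular":[0,0,0]},
  {"hand":0,"offset":[0,0,5],"angular":[0,0,0]},
  {"hand":0,"offset":[0,0,6],"angular":[0,0,0]},
  {"hand":0,"offset":[0,0,6.5],"angular":[0,0,0]},
  {"hand":0,"offset":[0,0,7],"angular":[0,0,0]},
  {"hand":0,"offset":[0,0,7],"angular":[0,0,0]},
  {"hand":0,"offset":[0,0,7],"angular":[0,0,0]},
])

```text
time: 11.65
position: [0.4695, -0.2936, 0.0164]
tcp_rot: [[0.613, 0.79, 0.0], [0.79, -0.613, -0.0], [0.0, 0.0, -1.0]]
wrist_force: [-2.1, 0.5, 5.7]
width: -0.004
finger_force: 3.1
```

>>> jog_arm([
  {"hand":0,"offset":[0,0,1],"angular":[0,0,0]},
  {"hand":0,"offset":[0,0,2],"angular":[0,0,0]},
  {"hand":0,"offset":[0,0,2],"angular":[0,0,0]},
  {"hand":0,"offset":[4,0,2],"angular":[0,0,0]},
  {"hand":0,"offset":[8,0,2],"angular":[0,0,0]},
  {"hand":0,"offset":[12,0,2],"angular":[0,0,0]},
  {"hand":0,"offset":[16,0,2],"angular":[0,0,0]},
  {"hand":0,"offset":[20,0,2],"angular":[0,0,0]},
  {"hand":0,"offset":[25,0,2],"angular":[0,0,0]},
  {"hand":0,"offset":[30,0,2],"angular":[0,0,0]},
])

```text
time: 12.9
position: [0.488, -0.2703, 0.0153]
tcp_rot: [[0.613, 0.79, 0.0], [0.79, -0.613, -0.001], [-0.001, 0.001, -1.0]]
wrist_force: [-3.9, 1.6, 14.2]
width: 0.002
finger_force: 7.1
```

Run:
```python
from h import *
im=read_camera("scene")[:,:,::-1]
cv2.imwrite("pics/s5.png",cv2.resize(im[140:260,140:340],None,fx=4,fy=4,interpolation=cv2.INTER_CUBIC))
s=sense();print(s["position"],s["wrist_force"])
```

```text
[ 0.48842064 -0.26972288  0.01533975] [-4.5304919   2.12716839 12.76064601]
```

View pics/s5.png

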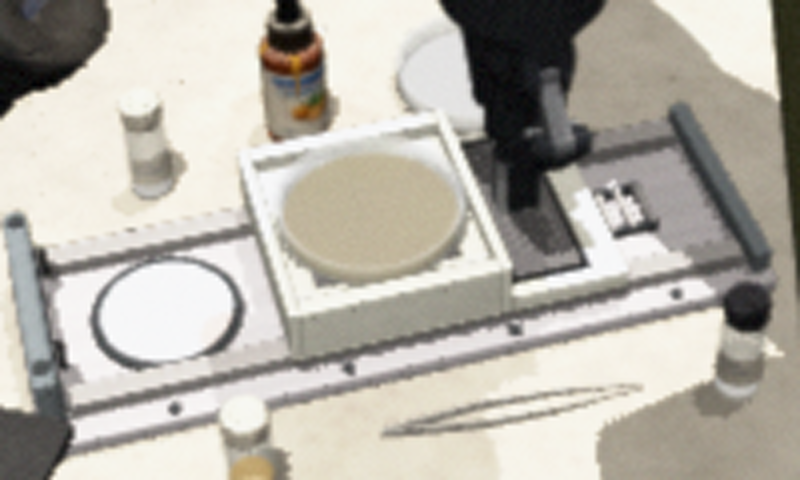

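The carriage is moving with the button fully down: 13 N on it, and the rear screw block is now showing behind the carriage. Pushing on.

>>> jog_arm([
  {"hand":0,"offset":[7,0,0],"angular":[0,0,0]},
  {"hand":0,"offset":[15,0,0],"angular":[0,0,0]},
  {"hand":0,"offset":[24,0,0],"angular":[0,0,0]},
  {"hand":0,"offset":[33,0,0],"angular":[0,0,0]},
  {"hand":0,"offset":[42,0,0],"angular":[0,0,0]},
  {"hand":0,"offset":[51,0,0],"angular":[0,0,0]},
  {"hand":0,"offset":[60,0,0],"angular":[0,0,0]},
  {"hand":0,"offset":[69,0,0],"angular":[0,0,0]},
  {"hand":0,"offset":[77,0,0],"angular":[0,0,0]},
  {"hand":0,"offset":[84,0,0],"angular":[0,0,0]},
])

```text
time: 14.2
position: [0.5403, -0.2041, 0.0154]
tcp_rot: [[0.613, 0.79, 0.002], [0.79, -0.613, -0.002], [-0.0, 0.002, -1.0]]
wrist_force: [-2.7, 0.2, 11.9]
width: -0.004
finger_force: 5.9
```

>>> jog_arm([
  {"hand":0,"offset":[4,0,0],"angular":[0,0,0]},
  {"hand":0,"offset":[8,0,0],"angular":[0,0,0]},
  {"hand":0,"offset":[11,0,0],"angular":[0,0,0]},
  {"hand":0,"offset":[14,0,0],"angular":[0,0,0]},
  {"hand":0,"offset":[17,0,0],"angular":[0,0,0]},
  {"hand":0,"offset":[19,0,0],"angular":[0,0,0]},
  {"hand":0,"offset":[21,0,0],"angular":[0,0,0]},
  {"hand":0,"offset":[23,0,0],"angular":[0,0,0]},
  {"hand":0,"offset":[24,0,0],"angular":[0,0,0]},
  {"hand":0,"offset":[24,0,0],"angular":[0,0,0]},
])

```text
time: 15.45
position: [0.5541, -0.1871, 0.0153]
tcp_rot: [[0.614, 0.789, 0.0], [0.789, -0.614, -0.005], [-0.004, 0.003, -1.0]]
wrist_force: [-5.0, -5.3, 11.9]
width: 0.001
finger_force: 5.9
```

>>> jog_arm([
  {"hand":0,"offset":[1,0,0],"angular":[0,0,0]},
  {"hand":0,"offset":[2,0,0],"angular":[0,0,0]},
  {"hand":0,"offset":[3,0,0],"angular":[0,0,0]},
  {"hand":0,"offset":[4,0,0],"angular":[0,0,0]},
  {"hand":0,"offset":[5,0,0],"angular":[0,0,0]},
  {"hand":0,"offset":[5,0,0],"angular":[0,0,0]},
  {"hand":0,"offset":[5,0,0],"angular":[0,0,0]},
  {"hand":0,"offset":[5,0,0],"angular":[0,0,0]},
  {"hand":0,"offset":[5,0,0],"angular":[0,0,0]},
  {"hand":0,"offset":[5,0,0],"angular":[0,0,0]},
])

```text
time: 16.7
position: [0.5549, -0.1861, 0.0154]
tcp_rot: [[0.616, 0.788, -0.004], [0.788, -0.616, -0.011], [-0.011, 0.004, -1.0]]
wrist_force: [-11.3, -14.0, 15.6]
width: -0.003
finger_force: 10.7
```

Run:
```python
from h import *
im=read_camera("scene")[:,:,::-1]
cv2.imwrite("pics/s6.png",cv2.resize(im[140:260,130:330],None,fx=4,fy=4,interpolation=cv2.INTER_CUBIC))
s=sense();u=np.array([.6157,.788]);print(s["position"],s["wrist_force"],(s["position"][:2]-[.4694,-.2936])@u,s["wrist_force"][:2]@u)
```

```text
[ 0.55495541 -0.18610403  0.01537653] [-11.15271439 -14.14742113  14.95763868] 0.13738329205066158 -18.01489410099734
```

View pics/s6.png

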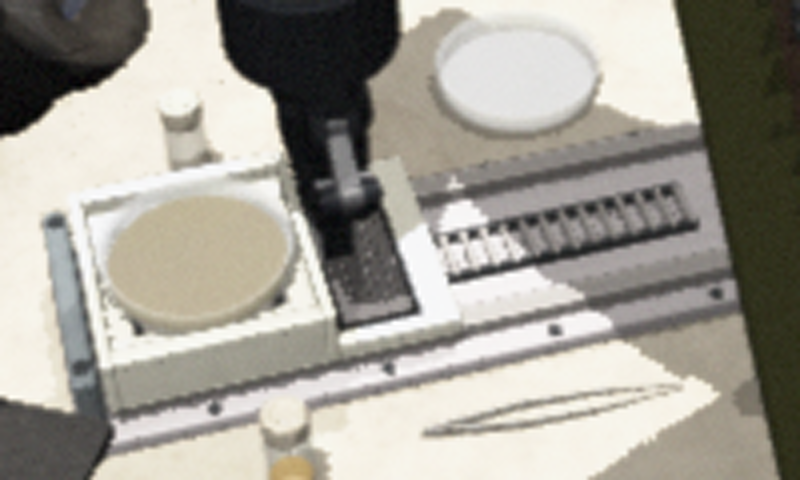

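The carriage is up against the end stop (crop (95,330)): the arm stalls there with an 18 N reaction. I'll ease the push slightly and let go straight up.

>>> jog_arm([
  {"hand":0,"offset":[-2,0,0],"angular":[0,0,0]},
  {"hand":0,"offset":[-2,0,-3],"angular":[0,0,0]},
  {"hand":0,"offset":[-2,0,-7],"angular":[0,0,0]},
  {"hand":0,"offset":[-2,0,-12],"angular":[0,0,0]},
  {"hand":0,"offset":[-2,0,-20],"angular":[0,0,0]},
  {"hand":0,"offset":[-2,0,-45],"angular":[0,0,0]},
  {"hand":0,"offset":[-2,0,-90],"angular":[0,0,0]},
  {"hand":0,"offset":[-2,0,-145],"angular":[0,0,0]},
  {"hand":0,"offset":[-2,0,-200],"angular":[0,0,0]},
  {"hand":0,"offset":[-2,0,-200],"angular":[0,0,0]},
])

```text
time: 18.0
position: [0.5591, -0.1832, 0.219]
tcp_rot: [[0.613, 0.79, 0.008], [0.79, -0.613, -0.003], [0.003, 0.008, -1.0]]
wrist_force: [0.7, -0.4, -0.2]
width: -0.002
finger_force: 0.0
```

Run:
```python
from h import *
im=read_camera("scene")[:,:,::-1]
cv2.imwrite("pics/s7.png",cv2.resize(im[110:260,130:330],None,fx=4,fy=4,interpolation=cv2.INTER_CUBIC))
s=sense();print(s["time"],s["position"],s["wrist_force"])
```

```text
18.05 [ 0.55754902 -0.18266186  0.21610113] [ 0.20039362 -0.31909197 -0.93664226]
```

View pics/s7.png

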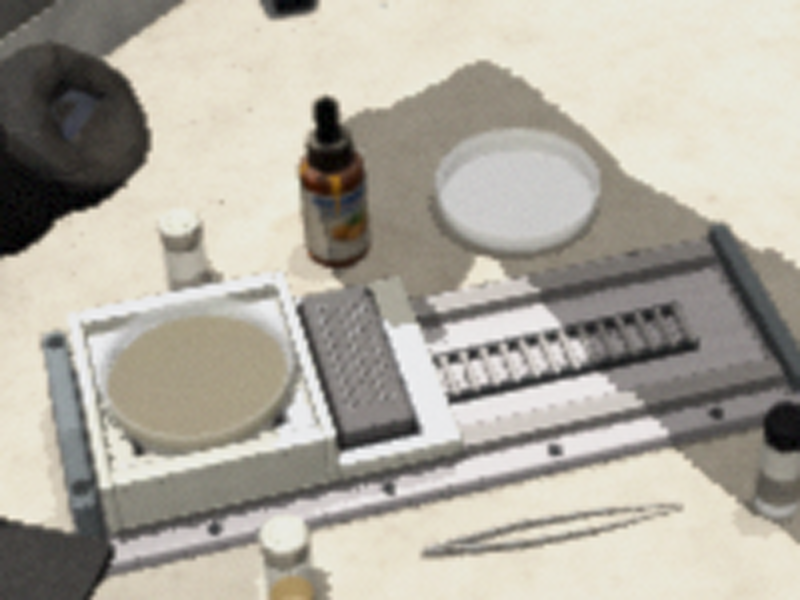

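The button is up, the carriage is home against the end stop, and all the bystanders stand where they were with the arm clear.

```bash
python3 -c "
from bench import *
print(finish_job())"
```

```text
the job is handed in; nothing more can be done
None
```

The carriage is home against the end stop at the light window with the lock button sprung up, nothing round the stage was moved, and I handed the job in after about 18 s of robot time.

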